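# Turn the cover over onto the staining chamber

## Robot

A 7-joint arm with a two-finger parallel gripper is mounted at the origin on a cart in front of the work surface, level with it; the furniture and walls round the work are solid. World frame = base frame: x ahead of the robot, y to its left, z up, the work surface at z = 0. Lengths are in mm, angles in rad, forces in N, time in s.
With the tool pointing down it reaches from about 400 to 900 mm from the base axis. Payload 5.5 kg.
Tool frame: the origin (TCP) lies midway between the tips of the shut fingers; the grasp point (between the pads) lies 19 mm behind it (manip.grip_depth is the distance from the TCP to the grasp point, in mm); y points along the fingers, x is the direction in which the jaws open and shut, and the axes are right-handed (so a half turn about y gives the same grasp; the last joint's range is limited). The gripper opens to 92 mm and grips with 3 to 60 N. Pads are 19 mm wide; open, the fingers measure 130 mm over their backs; the gripper's body (75 mm by 190 mm) begins 47 mm behind the grasp point.
Start: joints at [-1.03, 0.501, -0.427, 1.55, 0.221, 1.138, -0.21], TCP at [178.218, 625.091, 226.729] pointing down, gripper open.
Joint ranges: [-2.88, 2.88], [-0.31, 2.03], [-1.54, 1.56], [0.2, 2.42], [-1.41, 4.55], [0.19, 2.02], [-2.57, 2.57]. Speed limits (rad/s): [2.57, 2.57, 3.14, 3.14, 3.14, 3.14, 3.14].

## Interface

Orientations are given as a rotation vector (axis times angle).
In Python, from cell import manip gives the robot as it stands.
- The arm moves only by the tool send_rows, never from a script. Its argument "deltas" is a list of rows, each an object of numbers: "wx", "wy", "wz": the turn, a rotation vector about the tool's x, y, z in rad; "dx", "dy", "dz": the shift along the tool's x, y, z in cm; "fingers": the finger opening in cm, from 0 to 9.18. A call has 1 to 12 rows; each row is the pose to reach, as a shift and turn from the pose commanded when the call began, along the tool's axes at that moment; what a row does not reach only later rows make up. A row lasts 1/10 s, in which the tool goes at most 50 mm and 8.59 degrees, less where a joint would pass 70% of its speed; a pose out of reach is approached as far as the arm can. A call with a gripper value outside its range is refused whole. The fingers move at their own pace and stop on an object; "grip_force" is the grip in N (left out, the last holds). Time passes only in rows, so rows that repeat a pose let the fingers close. It gives the time, the measured TCP pose, the force and the opening at its end, in the units of the state.
- manip.read_state(): the state, without advancing time (a new reading comes with each control period).
- manip.capture(name): name is "side" or "top" or "wrist"; returns a dict with "image" (384x512x3 uint8, blue, green, red), "vfov" (degrees; the focal length in pixels is half the picture's height over the tangent of half this angle, whatever the lens; pixels are square), "cx", "cy" (the principal point, pixels), "rvec" (rotation vector, rad) and "tvec" (3), from world to camera coordinates, as OpenCV has them; the wrist camera has in their place "tool_from_camera" (4x4, takes a point from camera to tool coordinates, whose origin is the TCP and whose axes are the tool frame's). Camera axes: x right, y down, z forward; pixel columns grow to the right and rows downward; lengths in mm; the calibration is good to about 2 mm. A picture is of the moment at which its call begins: read the wrist's pose just before it. There is no depth.
- manip.job_done(): hands the job in, once; it reports no verdict.
The state is a dict: "clock": time; "joint_pos": joint angles; "qd": joint speeds; "effort": joint torques, N m; "tool_pos": TCP position; "tool_rot": TCP orientation; "force": force on the tool from outside, world axes, zero at the start; "moment": the same for the moment, N m; "grip_width": opening from 0.0 (shut) to 1.0 (fully open).
Only numpy, scipy, OpenCV 4.12 (cv2) and the standard library are available. Lean on these libraries where they do the work, as an engineer would, in place of code of your own. Each camera call takes 0.05 s, during which the arm holds its last target.

## Task

Close the white slide-staining chamber with the large metal cover that lies seal side up on the shelf at its side. Lever the cover's free edge up so that it turns over against the chamber wall, keep your hold past upright to lower it most of the way instead of letting it slam down, and leave it lying flat over the whole opening, seal side down. Leave the smaller spare cover on the bench where it is.

Things in the scene. Friction and masses are not known exactly. Their poses are not given: they have to be found in the camera images.
- chamber: White open-topped box with three glass slides inside, fixed, standing somewhat turned. Origin: centre of the box's underside, on the bench; z up. Box 108 mm along x, 104 along y, walls 6, rim at z = 50; opening 96 x 92 mm. The parking shelf is on its -y side (robot's right). A foot plate 116 mm wide, 5 mm thick, runs from y = -152 to 60 mm. Nothing stands close on the +y side.
- wall_foot (a point): Where the flat top of the white parking shelf meets the chamber's outer wall, mid-width: (0, -52, 40) mm in the chamber frame, axes as the chamber's. The shelf is 116 mm wide along x and reaches 92 mm outwards (-y); the wall rises 10 mm above it to the rim. Beyond the shelf's end only the bench (z = 0) lies under the cover's free edge, 40 mm below it.
- cover: Loose aluminium plate, x 128, y 140, thick 8 mm, 0.14 to 0.28 kg, lying on the shelf, dark seal frame up; its +y edge is 0 to 8 mm from the wall, its free -y edge sticks out 48 to 56 mm past the shelf. Origin: centre of the outer face (down at the start); z runs to the seal face: up at first, down when turned over. Turned about the wall it tends to end 10 to 28 mm over on the shelf side.
- spare_cover: Smaller loose aluminium plate, 96 x 100 x 8 mm, of the same make, lying flat on the bench to the left in front; not to be used. Origin: centre of its underside.

How it is judged (in metres and radians):
At the end, for the whole second after the job is handed in: The large cover is turned over (seal side down) and lies flat (within 7 degrees) on the chamber's rim, its centre within 15 mm along the chamber's x and 20 mm along its y of the chamber's centre and square to it within 10 degrees, so that it covers the whole opening, at rest and released (angle between cover's own z axis and vertical above 3.02 rad and x of cover in the frame of chamber between -0.015 and 0.015 m and y of cover in the frame of chamber between -0.02 and 0.02 m and z of cover in the frame of chamber between 0.052 and 0.063 m and angle between the y axis of cover and the y axis of chamber, either way round below 0.175 rad and linear speed of cover below 0.02 m/s and angular speed of cover below 0.2 rad/s); the robot touches nothing.
It fails at once if the cover slams: past upright, it turns at more than 11.5 rad/s (as it does when let fall from steeper than about 40 degrees) (angle between cover's own z axis and vertical above 1.7 rad and angular speed of cover above 11.5 rad/s).
It fails at once if the spare cover is moved by more than 30 mm (distance of spare_cover from where it was at the start of the episode above 0.03 m).
It also fails if it takes over 45 s, if anything falls off the work surface, if the arm or the gripper's body presses on something with over 40 N, if the wrist force passes 120 N, or if a joint passes its speed limit or range.

## Working session

There is one attempt and no reset: what is moved stays moved. The work goes in short steps, Python scripts to look and compute and a tool call to move; the robot and the scene stay as the last step left them, time stands still between calls to the robot, and variables do not carry over. Pictures are saved under pics/ and viewed, and the job is handed in when it is done.

Besides the shell and the picture viewer there is one more tool, called after "Emit:" as name(argument=value, ...), one argument or row to a line, values as JSON. send_rows: Moves the arm, as the interface text tells. Its arguments: {"type":"object","properties":{"deltas":{"type":"array"},"grip_force":{"type":"number"}},"required":["deltas"]}

```bash
ls; mkdir -p pics
python3 - <<'E'
from cell import manip
import cv2
print(manip.read_state())
for n in ("side","top","wrist"):
    c=manip.capture(n); cv2.imwrite(f"pics/{n}0.png",c["image"])
    print(n,{k:v for k,v in c.items() if k!="image"})
E
```

```text
pics
{'clock': 0.0, 'joint_pos': array([-1.02980042,  0.50187558, -0.42675836,  1.551442  ,  0.22084756,
        1.13832999, -0.21028957]), 'qd': array([-7.19857848e-04,  2.47379226e-04, -1.72626208e-03, -1.77540719e-05,
       -1.42219562e-03,  3.44469034e-04, -2.75813046e-04]), 'effort': array([ 1.27206636e-04, -5.66583180e+01, -5.81605107e+00, -2.79105270e+01,
       -6.88375882e-02,  3.11995042e-02,  1.85329145e-04]), 'tool_pos': array([178.1378446 , 624.37609375, 225.66142321]), 'tool_rot': array([-1.32910191, -1.0010512 ,  1.00370549]), 'force': array([-0.16904005, -0.6038625 ,  0.75278233]), 'moment': array([ 0.00355228, -0.02091787,  0.03672897]), 'grip_width': 1.0062002728688417}
side {'vfov': 53.21783410175621, 'cx': 253.6824314869573, 'cy': 189.33615217040764, 'rvec': array([ 2.18283872, -0.31294012,  0.19006564]), 'tvec': array([-426.07006883,  188.90437668,  731.95625714])}
top {'vfov': 51.42003739996981, 'cx': 255.95875850038527, 'cy': 191.34609317904253, 'rvec': array([ 2.1619002 , -2.19978064,  0.07777427]), 'tvec': array([126.6089935 , 473.72718509, 888.19992085])}
wrist {'vfov': 62.51458250790709, 'cx': 248.81708307614323, 'cy': 192.3151959451247, 'tool_from_camera': array([[ 9.99999590e-01, -7.98172686e-04,  4.27868874e-04,
         7.95337276e-01],
       [-6.19029487e-04, -2.57586890e-01,  9.66254941e-01,
        -1.58864308e+02],
       [-6.61024889e-04, -9.66254809e-01, -2.57587279e-01,
         6.91086916e+01],
       [ 0.00000000e+00,  0.00000000e+00,  0.00000000e+00,
         1.00000000e+00]])}
```

View pics/side0.png

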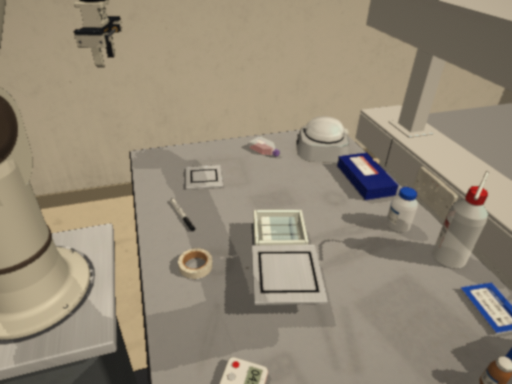

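View pics/top0.png

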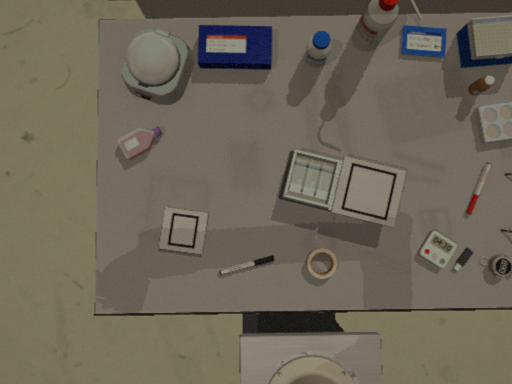

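View pics/wrist0.png

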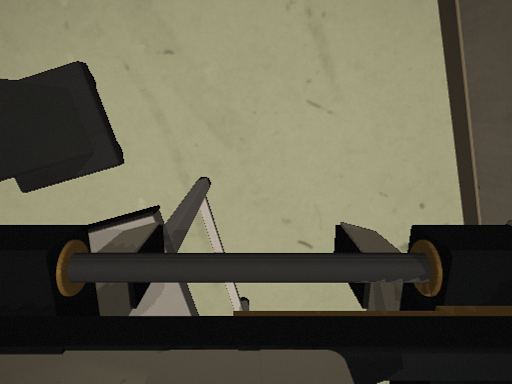

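The side view shows the chamber at about (280,225) with the cover at (290,275). The top view shows the chamber at (312,180), the cover at (368,190) and the spare at (184,231). Next I'll measure the corners.

```bash
cat > h.py <<'E'
import numpy as np, cv2
from cell import manip
from scipy.spatial.transform import Rotation as R
def K(c):
    f=c["image"].shape[0]/2/np.tan(np.radians(c["vfov"])/2)
    return np.array([[f,0,c["cx"]],[0,f,c["cy"]],[0,0,1.]])
def pose(c,s=None):
    if "rvec" in c: return R.from_rotvec(c["rvec"]).as_matrix(),np.array(c["tvec"])
    T=np.eye(4);T[:3,:3]=R.from_rotvec(s["tool_rot"]).as_matrix();T[:3,3]=s["tool_pos"]
    M=np.linalg.inv(T@c["tool_from_camera"]);return M[:3,:3],M[:3,3]
def ray(c,uv,s=None):
    r,t=pose(c,s);d=r.T@np.linalg.inv(K(c))@np.array([uv[0],uv[1],1.]);return -r.T@t,d
def onz(c,uv,z,s=None):
    o,d=ray(c,uv,s);return o+d*(z-o[2])/d[2]
def proj(c,P,s=None):
    r,t=pose(c,s);p=K(c)@(r@np.array(P,float)+t);return p[:2]/p[2]
E
python3 - <<'E'
from h import *
s=manip.read_state();print(R.from_rotvec(s["tool_rot"]).as_matrix().round(3))
c=manip.capture("top");im=c["image"]
a=im[135:235,270:420];cv2.imwrite("pics/t1.png",cv2.resize(a,None,fx=5,fy=5,interpolation=cv2.INTER_CUBIC))
c=manip.capture("side");im=c["image"]
a=im[195:315,235:345];cv2.imwrite("pics/s1.png",cv2.resize(a,None,fx=5,fy=5,interpolation=cv2.INTER_CUBIC))
E
```

```text
[[ 0.274 -0.    -0.962]
 [ 0.962 -0.001  0.274]
 [-0.001 -1.     0.   ]]
```

View pics/t1.png

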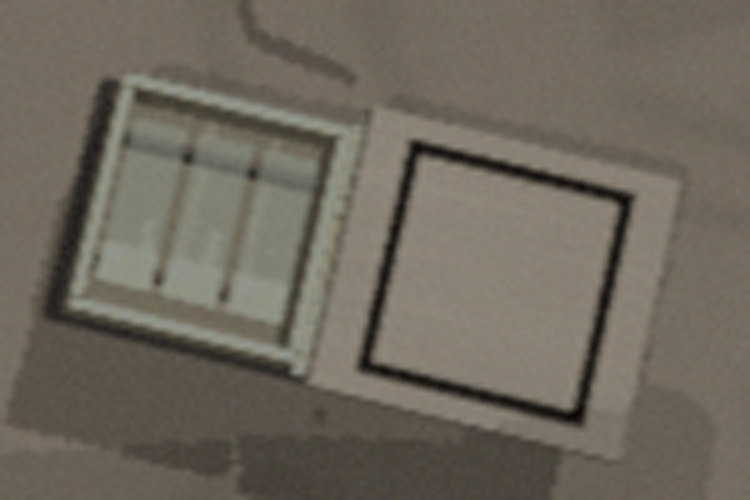

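View pics/s1.png

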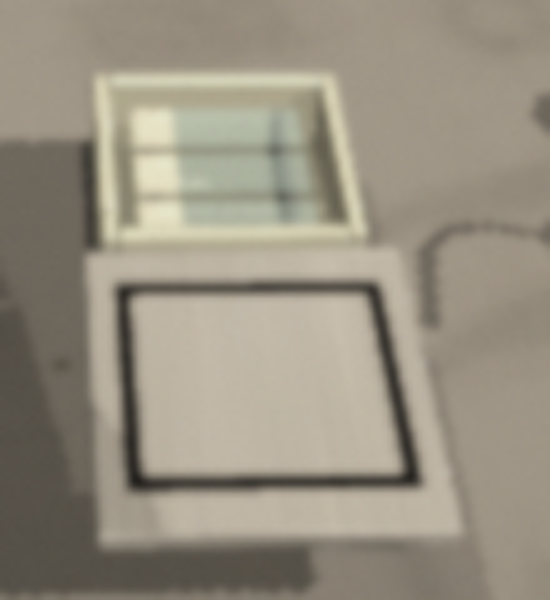

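The top crop shows the chamber rim corners at about (125,75), (365,125), (302,377) and (62,318). The cover corners are at (375,108), (685,180), (620,460) and (308,385). The side crop shows the same layout.

Run:
```python
from h import *
def rep(name,off,pts,zs):
    c=manip.capture(name)
    for lab,(P,z) in zip(("chamber","cover","seal"),zip(pts,zs)):
        W=np.array([onz(c,((x+.5)/5-.5+off[0],(y+.5)/5-.5+off[1]),z) for x,y in P])
        m=W.mean(0); xa=(W[0]+W[1]-W[2]-W[3])/2 if name=="top" else (W[1]+W[2]-W[0]-W[3])/2
        ya=(W[0]+W[3]-W[1]-W[2])/2 if name=="top" else (W[0]+W[1]-W[2]-W[3])/2
        print(name,lab,m.round(1),"x",np.linalg.norm(xa).round(1),np.degrees(np.arctan2(xa[1],xa[0])).round(2),"y",np.linalg.norm(ya).round(1),np.degrees(np.arctan2(-ya[0],ya[1])).round(2))
rep("top",(270,135),[[(125,75),(365,125),(302,377),(62,318)],[(375,108),(685,180),(620,460),(308,385)],[(413,143),(633,198),(583,423),(361,367)]],(50,48,48))
rep("side",(235,195),[[(95,73),(335,73),(368,241),(100,245)],[(86,255),(412,246),(463,538),(98,550)],[(116,287),(377,284),(420,484),(130,489)]],(50,48,48))
c=manip.capture("top");print(onz(c,(184,231),8))
```

```text
top chamber [498.   -5.9  50. ] x 113.0 -15.76 y 107.8 -13.9
top cover [ 469.8 -129.8   48. ] x 126.6 -15.42 y 139.5 -14.42
top seal [ 469.9 -130.1   48. ] x 101.8 -14.89 y 99.4 -15.23
side chamber [499.2  -9.5  50. ] x 108.7 -14.91 y 109.2 -15.79
side cover [ 469.5 -134.6   48. ] x 129.6 -13.58 y 143.2 -16.35
side seal [ 468.9 -131.9   48. ] x 103.5 -14.75 y 99.0 -14.76
[388.71828232 284.24609506   8.        ]
```

Run:
```python
from h import *
c=manip.capture("top");a=np.radians(-15)
C=np.array([498.5,-7.]);X=np.array([np.cos(a),np.sin(a)]);Y=np.array([-np.sin(a),np.cos(a)])
for n,p,z in [("timer1",(438,232),20),("timer2",(420,249),20),("timer3",(458,240),20),("pen",(470,212),5),("pen2",(488,165),5),("tape",(322,250),20),("bottle",(318,45),60),("box",(200,66),40),("bluecard",(403,50),10),("pinkdev",(478,120),10)]:
    w=onz(c,p,z)[:2];print(n,w.round(),"chamber xy",((w-C)@X).round(),((w-C)@Y).round())
```

```text
timer1 [ 377. -289.] chamber xy -44.0 -304.0
timer2 [ 340. -247.] chamber xy -91.0 -273.0
timer3 [ 358. -333.] chamber xy -51.0 -351.0
pen [ 421. -371.] chamber xy 19.0 -372.0
pen2 [ 528. -419.] chamber xy 136.0 -390.0
tape [341. -27.] chamber xy -147.0 -60.0
bottle [797. -26.] chamber xy 293.0 59.0
box [762. 241.] chamber xy 191.0 307.0
bluecard [ 804. -233.] chamber xy 353.0 -139.0
pinkdev [ 633. -399.] chamber xy 232.0 -344.0
```

```bash
cat >> h.py <<'E'
import json,os
YAW=np.radians(-15);CH=np.array([498.5,-7.,0])
RC=R.from_euler("z",YAW).as_matrix()
def target(x,y,z,a,gd=19,roll=0):
    """TCP pose with grasp point at chamber (x,y,z), pitch a deg"""
    a=np.radians(a);d=np.array([0,np.cos(a),-np.sin(a)]);n=np.array([0,np.sin(a),np.cos(a)])
    M=RC@np.column_stack([n,d,np.cross(n,d)])
    return M, CH+RC@np.array([x,y,z])+gd*(RC@d)
def inv(M,p):
    a=np.degrees(np.arctan2(-M[2,1],(RC.T@M)[1,1])); q=RC.T@(p-19*M[:,1]-CH); return q.round(1),round(a,1)
def load():
    if not os.path.exists("cmd.json"):
        r=R.from_rotvec([-1.32910191,-1.0010512,1.00370549]).as_matrix();return r,np.array([178.218,625.091,226.729])
    j=json.load(open("cmd.json"));return np.array(j["R"]),np.array(j["p"])
def rows(wps,fingers=None,setcmd=True,base=None):
    """print rows for list of (M,p); stores last rounded as the commanded pose"""
    R0,p0=base or load();out=[]
    for i,(M,p) in enumerate(wps):
        d=(R0.T@(p-p0)/10).round(2);w=R.from_matrix(R0.T@M).as_rotvec().round(3)
        r=dict(zip(("dx","dy","dz","wx","wy","wz"),[float(v)+0 for v in (*d,*w)]))
        r={k:v for k,v in r.items()}
        if fingers is not None: r["fingers"]=fingers[i] if isinstance(fingers,list) else fingers
        out.append(r)
    if setcmd:
        json.dump(dict(R=(R0@R.from_rotvec(w).as_matrix()).tolist(),p=(p0+R0@d*10).tolist()),open("cmd.json","w"))
    print(json.dumps(out))
def state():
    s=manip.read_state();q,a=inv(R.from_rotvec(s["tool_rot"]).as_matrix(),s["tool_pos"])
    print("t",round(s["clock"],2),"grasp ch",q,"a",a,"F",s["force"].round(1),"M",s["moment"].round(2),"g",round(s["grip_width"]*91.8,1),"q",s["joint_pos"].round(2))
    return s
E
python3 - <<'E'
from h import *
M,_=target(0,0,0,90)
rows([(M,np.array([480.,350,290]))]); rows([target(0,40,260,90)])
rows([target(0,60,170,155)])
E
```

```text
[{"dx": -18.19, "dy": -6.29, "dz": -36.56, "wx": 0.0, "wy": -0.016, "wz": -0.002}]
[{"dx": -30.01, "dy": 4.9, "dz": -11.03, "wx": 0.0, "wy": 0.0, "wz": 0.0}]
[{"dx": 0.28, "dy": 7.9, "dz": 0.0, "wx": 0.0, "wy": 0.0, "wz": 1.134}]
```

Emit:
send_rows(
  deltas=[
    {"dx": -18.19,"dy": -6.29,"dz": -36.56,"wy": -0.016,"wz": -0.002},
    {"dx": -18.19,"dy": -6.29,"dz": -36.56,"wy": -0.016,"wz": -0.002},
    {"dx": -18.19,"dy": -6.29,"dz": -36.56,"wy": -0.016,"wz": -0.002},
    {"dx": -18.19,"dy": -6.29,"dz": -36.56,"wy": -0.016,"wz": -0.002},
    {"dx": -18.19,"dy": -6.29,"dz": -36.56,"wy": -0.016,"wz": -0.002},
    {"dx": -18.19,"dy": -6.29,"dz": -36.56,"wy": -0.016,"wz": -0.002},
    {"dx": -18.19,"dy": -6.29,"dz": -36.56,"wy": -0.016,"wz": -0.002},
    {"dx": -18.19,"dy": -6.29,"dz": -36.56,"wy": -0.016,"wz": -0.002},
    {"dx": -18.19,"dy": -6.29,"dz": -36.56,"wy": -0.016,"wz": -0.002},
    {"dx": -18.19,"dy": -6.29,"dz": -36.56,"wy": -0.016,"wz": -0.002},
    {"dx": -18.19,"dy": -6.29,"dz": -36.56,"wy": -0.016,"wz": -0.002},
    {"dx": -18.19,"dy": -6.29,"dz": -36.56,"wy": -0.016,"wz": -0.002},
  ],
)

```text
$.deltas[0]: bad value
```

```bash
python3 -c "
from h import *
state()"
```

```text
t 0.45 grasp ch [-473.   527.6  245.7] a 90.0 F [ 1.6 -0.9  0.4] M [0.02 0.02 0.01] g 91.9 q [-1.03  0.5  -0.43  1.55  0.22  1.14 -0.21]
```

Emit:
send_rows(
  deltas=[
    {"wx": 0,"wy": -0.016,"wz": -0.002,"dx": -18.19,"dy": -6.29,"dz": -36.56,"fingers": 9.18},
    {"wx": 0,"wy": -0.016,"wz": -0.002,"dx": -18.19,"dy": -6.29,"dz": -36.56,"fingers": 9.18},
    {"wx": 0,"wy": -0.016,"wz": -0.002,"dx": -18.19,"dy": -6.29,"dz": -36.56,"fingers": 9.18},
    {"wx": 0,"wy": -0.016,"wz": -0.002,"dx": -18.19,"dy": -6.29,"dz": -36.56,"fingers": 9.18},
    {"wx": 0,"wy": -0.016,"wz": -0.002,"dx": -18.19,"dy": -6.29,"dz": -36.56,"fingers": 9.18},
    {"wx": 0,"wy": -0.016,"wz": -0.002,"dx": -18.19,"dy": -6.29,"dz": -36.56,"fingers": 9.18},
    {"wx": 0,"wy": -0.016,"wz": -0.002,"dx": -18.19,"dy": -6.29,"dz": -36.56,"fingers": 9.18},
    {"wx": 0,"wy": -0.016,"wz": -0.002,"dx": -18.19,"dy": -6.29,"dz": -36.56,"fingers": 9.18},
    {"wx": 0,"wy": -0.016,"wz": -0.002,"dx": -18.19,"dy": -6.29,"dz": -36.56,"fingers": 9.18},
    {"wx": 0,"wy": -0.016,"wz": -0.002,"dx": -18.19,"dy": -6.29,"dz": -36.56,"fingers": 9.18},
  ],
)

```text
clock: 1.45
tool_pos: [482.5, 347.2, 289.9]
tool_rot: [-1.324, -1.012, 1.008]
force: [-0.7, 0.3, -0.8]
grip_width: 0.999
```

```bash
python3 -c "
from h import *
state()"
```

```text
t 1.45 grasp ch [-107.1  338.   308.9] a 89.9 F [-0.7  0.3 -0.8] M [ 0.01 -0.01 -0.02] g 91.7 q [-0.42  0.33 -0.31  1.63  0.11  1.2   0.54]
```

Emit:
send_rows(
  deltas=[
    {"wx": 0,"wy": 0,"wz": 0,"dx": -30.01,"dy": 4.9,"dz": -11.03,"fingers": 9.18},
    {"wx": 0,"wy": 0,"wz": 0,"dx": -30.01,"dy": 4.9,"dz": -11.03,"fingers": 9.18},
    {"wx": 0,"wy": 0,"wz": 0,"dx": -30.01,"dy": 4.9,"dz": -11.03,"fingers": 9.18},
    {"wx": 0,"wy": 0,"wz": 0,"dx": -30.01,"dy": 4.9,"dz": -11.03,"fingers": 9.18},
    {"wx": 0,"wy": 0,"wz": 0,"dx": -30.01,"dy": 4.9,"dz": -11.03,"fingers": 9.18},
    {"wx": 0,"wy": 0,"wz": 0,"dx": -30.01,"dy": 4.9,"dz": -11.03,"fingers": 9.18},
    {"wx": 0,"wy": 0,"wz": 0,"dx": -30.01,"dy": 4.9,"dz": -11.03,"fingers": 9.18},
    {"wx": 0,"wy": 0,"wz": 0,"dx": -30.01,"dy": 4.9,"dz": -11.03,"fingers": 9.18},
  ],
)

```text
clock: 2.25
tool_pos: [507.9, 29.4, 239.1]
tool_rot: [-1.322, -1.011, 1.012]
force: [-1.1, 0.1, 0.5]
grip_width: 1.006
```

Emit:
send_rows(
  deltas=[
    {"wx": 0,"wy": 0,"wz": 1.134,"dx": 0.28,"dy": 7.9,"dz": 0,"fingers": 9.18},
    {"wx": 0,"wy": 0,"wz": 1.134,"dx": 0.28,"dy": 7.9,"dz": 0,"fingers": 9.18},
    {"wx": 0,"wy": 0,"wz": 1.134,"dx": 0.28,"dy": 7.9,"dz": 0,"fingers": 9.18},
    {"wx": 0,"wy": 0,"wz": 1.134,"dx": 0.28,"dy": 7.9,"dz": 0,"fingers": 9.18},
    {"wx": 0,"wy": 0,"wz": 1.134,"dx": 0.28,"dy": 7.9,"dz": 0,"fingers": 9.18},
    {"wx": 0,"wy": 0,"wz": 1.134,"dx": 0.28,"dy": 7.9,"dz": 0,"fingers": 9.18},
    {"wx": 0,"wy": 0,"wz": 1.134,"dx": 0.28,"dy": 7.9,"dz": 0,"fingers": 9.18},
    {"wx": 0,"wy": 0,"wz": 1.134,"dx": 0.28,"dy": 7.9,"dz": 0,"fingers": 9.18},
    {"wx": 0,"wy": 0,"wz": 1.134,"dx": 0.28,"dy": 7.9,"dz": 0,"fingers": 9.18},
    {"wx": 0,"wy": 0,"wz": 1.134,"dx": 0.28,"dy": 7.9,"dz": 0,"fingers": 9.18},
  ],
)

```text
clock: 3.25
tool_pos: [509.1, 36.7, 160.0]
tool_rot: [-1.923, -0.176, 1.817]
force: [0.4, 0.3, 0.3]
grip_width: 1.001
```

```bash
python3 -c "
from h import *
state();c=manip.capture('side');cv2.imwrite('pics/s2.png',c['image'])"
```

```text
t 3.25 grasp ch [ -1.2  62.1 168.1] a 154.7 F [0.4 0.3 0.3] M [ 0.98 -0.21  0.03] g 91.9 q [-0.58  0.87  0.01  1.57  0.65  1.68  0.46]
```

View pics/s2.png

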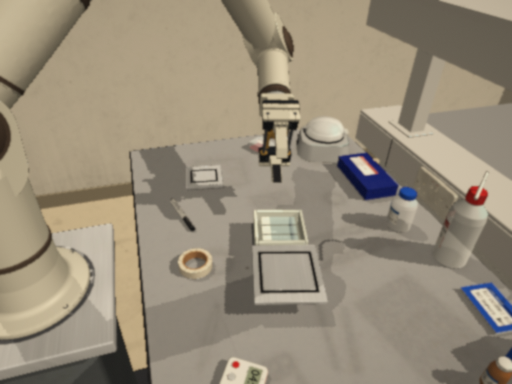

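The arm reaches pitch 155° on the far side with margin to spare. Next I'll check the approach pose on the shelf side.

Run:
```python
from h import *
rows([target(4,-60,260,95)]); rows([target(4,-240,150,52)])
```

```text
[{"dx": -11.58, "dy": 6.12, "dz": -0.4, "wx": 0.0, "wy": 0.0, "wz": -1.047}]
[{"dx": -15.68, "dy": 12.01, "dz": 0.0, "wx": 0.0, "wy": 0.0, "wz": -0.75}]
```

Emit:
send_rows(
  deltas=[
    {"wx": 0,"wy": 0,"wz": -0.15,"dx": -5,"dy": 0,"dz": -0.1,"fingers": 9.18},
    {"wx": 0,"wy": 0,"wz": -1.047,"dx": -11.58,"dy": 6.12,"dz": -0.4,"fingers": 9.18},
    {"wx": 0,"wy": 0,"wz": -1.047,"dx": -11.58,"dy": 6.12,"dz": -0.4,"fingers": 9.18},
    {"wx": 0,"wy": 0,"wz": -1.047,"dx": -11.58,"dy": 6.12,"dz": -0.4,"fingers": 9.18},
    {"wx": 0,"wy": 0,"wz": -1.047,"dx": -11.58,"dy": 6.12,"dz": -0.4,"fingers": 9.18},
    {"wx": 0,"wy": 0,"wz": -1.047,"dx": -11.58,"dy": 6.12,"dz": -0.4,"fingers": 9.18},
    {"wx": 0,"wy": 0,"wz": -1.047,"dx": -11.58,"dy": 6.12,"dz": -0.4,"fingers": 9.18},
    {"wx": 0,"wy": 0,"wz": -1.047,"dx": -11.58,"dy": 6.12,"dz": -0.4,"fingers": 9.18},
    {"wx": 0,"wy": 0,"wz": -1.047,"dx": -11.58,"dy": 6.12,"dz": -0.4,"fingers": 9.18},
  ],
)

```text
clock: 4.2
tool_pos: [486.2, -69.6, 242.0]
tool_rot: [-1.38, -0.963, 1.073]
force: [0.5, 1.0, 0.0]
grip_width: 1.001
```

Emit:
send_rows(
  deltas=[
    {"wx": 0,"wy": 0,"wz": -0.1,"dx": -5,"dy": 0,"dz": 0,"fingers": 9.18},
    {"wx": 0,"wy": 0,"wz": -0.2,"dx": -10,"dy": 3,"dz": 0,"fingers": 9.18},
    {"wx": 0,"wy": 0,"wz": -0.75,"dx": -15.68,"dy": 12.01,"dz": 0,"fingers": 9.18},
    {"wx": 0,"wy": 0,"wz": -0.75,"dx": -15.68,"dy": 12.01,"dz": 0,"fingers": 9.18},
    {"wx": 0,"wy": 0,"wz": -0.75,"dx": -15.68,"dy": 12.01,"dz": 0,"fingers": 9.18},
    {"wx": 0,"wy": 0,"wz": -0.75,"dx": -15.68,"dy": 12.01,"dz": 0,"fingers": 9.18},
    {"wx": 0,"wy": 0,"wz": -0.75,"dx": -15.68,"dy": 12.01,"dz": 0,"fingers": 9.18},
    {"wx": 0,"wy": 0,"wz": -0.75,"dx": -15.68,"dy": 12.01,"dz": 0,"fingers": 9.18},
    {"wx": 0,"wy": 0,"wz": -0.75,"dx": -15.68,"dy": 12.01,"dz": 0,"fingers": 9.18},
  ],
)

```text
clock: 5.1
tool_pos: [444.9, -225.8, 134.5]
tool_rot: [-0.876, -1.332, 0.509]
force: [0.2, 0.1, 0.9]
grip_width: 0.997
```

```bash
python3 -c "
from h import *
s=state();M,p=load();print(inv(M,p))
c=manip.capture('side');cv2.imwrite('pics/s3.png',c['image']);c=manip.capture('wrist');cv2.imwrite('pics/w3.png',c['image'])"
```

```text
t 5.1 grasp ch [   4.9 -236.9  149.4] a 52.0 F [0.2 0.1 0.9] M [-0.62  0.19 -0.02] g 91.5 q [ 0.78  0.57  0.04  1.84 -0.62  1.2   2.5 ]
(array([   4., -240.,  150.]), np.float64(52.0))
```

View pics/s3.png

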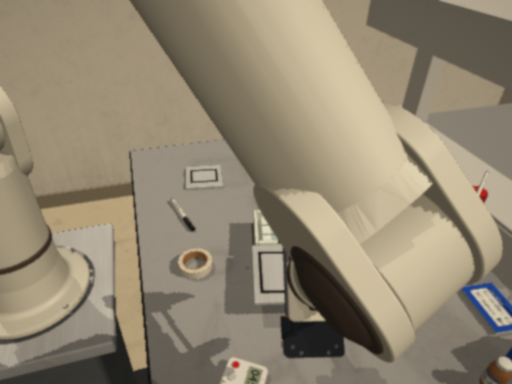

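View pics/w3.png

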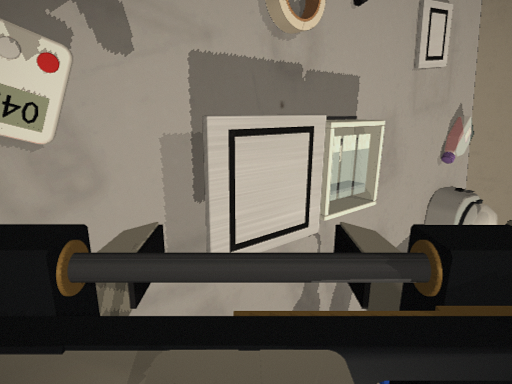

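Both poses are reachable, though joint 7 is near its limit at 2.50. A steeper pitch of 60° should ease that and also clears the bench. I'll move to a pre-approach pose.

Run:
```python
from h import *
rows([target(4,-185,90,60,gd=0)])
```

```text
[{"dx": 0.64, "dy": 6.21, "dz": 0.0, "wx": 0.0, "wy": 0.0, "wz": 0.139}]
```

Emit:
send_rows(
  deltas=[
    {"wx": 0,"wy": 0,"wz": 0.139,"dx": 0.64,"dy": 6.21,"dz": 0,"fingers": 9.18},
    {"wx": 0,"wy": 0,"wz": 0.139,"dx": 0.64,"dy": 6.21,"dz": 0,"fingers": 9.18},
    {"wx": 0,"wy": 0,"wz": 0.139,"dx": 0.64,"dy": 6.21,"dz": 0,"fingers": 9.18},
    {"wx": 0,"wy": 0,"wz": 0.139,"dx": 0.64,"dy": 6.21,"dz": 0,"fingers": 9.18},
  ],
)

```text
clock: 5.6
tool_pos: [455.6, -185.3, 89.9]
tool_rot: [-0.974, -1.277, 0.615]
force: [-0.1, -1.6, -0.6]
grip_width: 0.996
```

```bash
python3 -c "
from h import *
s=state();M,p=load();print(inv(M,p))
c=manip.capture('wrist');cv2.imwrite('pics/w4.png',c['image'])
for P in [(4,-197,48),(68,-197,48),(-60,-197,48),(-60,-57,48),(-58,52,50)]:
  print(P,proj(c,CH+RC@np.array(P,float),s).round(1))"
```

```text
t 5.6 grasp ch [   4.7 -192.9  106.4] a 59.9 F [-0.1 -1.6 -0.6] M [-0.6   0.18 -0.03] g 91.5 q [ 0.65  0.54  0.03  1.95 -0.61  0.97  2.42]
(array([   4. , -194.5,  106.4]), np.float64(60.0))
(4, -197, 48) [194.7 220.3]
(68, -197, 48) [198.5 308.9]
(-60, -197, 48) [190.2 115.6]
(-60, -57, 48) [359.  114.1]
(-58, 52, 50) [439.8 115.6]
```

View pics/w4.png

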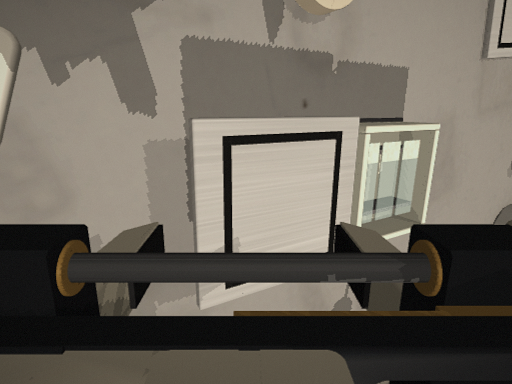

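The wrist view puts the free edge at (191,120) to (201,308), within 2–4 px of prediction, so the pose is good. I'll descend and slide the lower finger under the edge.

Run:
```python
from h import *
rows([target(4,-185,43,60,gd=0)])
rows([target(4,-145,43,60,gd=0)])
```

```text
[{"dx": -2.35, "dy": 4.07, "dz": 0.0, "wx": 0.0, "wy": 0.0, "wz": 0.0}]
[{"dx": 3.46, "dy": 2.0, "dz": 0.0, "wx": 0.0, "wy": 0.0, "wz": 0.0}]
```

Emit:
send_rows(
  deltas=[
    {"wx": 0,"wy": 0,"wz": 0,"dx": -1.2,"dy": 2.04,"dz": 0,"fingers": 9.18},
    {"wx": 0,"wy": 0,"wz": 0,"dx": -2.35,"dy": 4.07,"dz": 0,"fingers": 9.18},
    {"wx": 0,"wy": 0,"wz": 0,"dx": -2.35,"dy": 4.07,"dz": 0,"fingers": 9.18},
    {"wx": 0,"wy": 0,"wz": 0,"dx": -2.35,"dy": 4.07,"dz": 0,"fingers": 9.18},
  ],
)

```text
clock: 6.05
tool_pos: [454.5, -187.4, 42.1]
tool_rot: [-0.976, -1.273, 0.611]
force: [0.2, -0.1, -0.3]
grip_width: 1.0
```

```bash
python3 -c "
from h import *
s=state();M,p=load();print(inv(M,p))
c=manip.capture('wrist');cv2.imwrite('pics/w5.png',c['image'])
c=manip.capture('side');cv2.imwrite('pics/s5.png',c['image'])
"
```

```text
t 6.05 grasp ch [   4.2 -195.2   58.5] a 59.9 F [ 0.2 -0.1 -0.3] M [-0.6   0.13  0.04] g 91.8 q [ 0.67  0.63  0.01  1.96 -0.64  0.9   2.48]
(array([   4. , -154.6,   59.4]), np.float64(60.0))
```

View pics/w5.png

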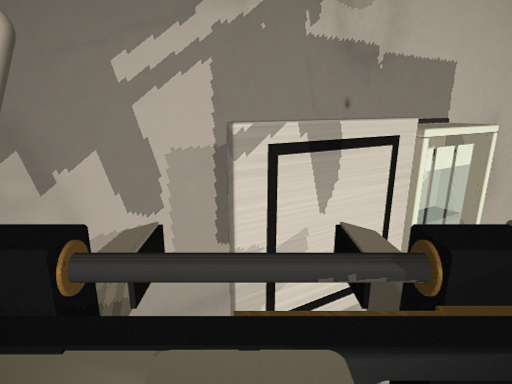

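View pics/s5.png

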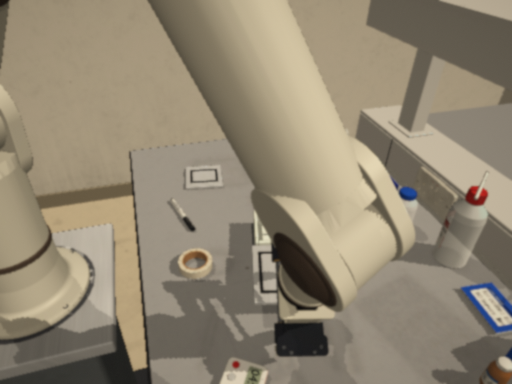

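The plate's free edge sits between the finger tips, with the near corner at (230,122). Now I'll move forward.

Emit:
send_rows(
  deltas=[
    {"wx": 0,"wy": 0,"wz": 0,"dx": 1.2,"dy": 0.69,"dz": 0,"fingers": 9.18},
    {"wx": 0,"wy": 0,"wz": 0,"dx": 2.4,"dy": 1.39,"dz": 0,"fingers": 9.18},
    {"wx": 0,"wy": 0,"wz": 0,"dx": 3.46,"dy": 2,"dz": 0,"fingers": 9.18},
    {"wx": 0,"wy": 0,"wz": 0,"dx": 3.46,"dy": 2,"dz": 0,"fingers": 9.18},
    {"wx": 0,"wy": 0,"wz": 0,"dx": 3.46,"dy": 2,"dz": 0,"fingers": 9.18},
  ],
)

```text
clock: 6.65
tool_pos: [465.0, -147.0, 41.8]
tool_rot: [-0.974, -1.275, 0.613]
force: [-0.8, -0.8, -0.7]
grip_width: 1.003
```

```bash
python3 -c "
from h import *
s=state();M,p=load();print(inv(M,p))
c=manip.capture('wrist');cv2.imwrite('pics/w6.png',c['image'])
w=[]
for th in (5,12,19,26,33,40,46,52):
  t=np.radians(th); w.append(target(4,-52-140*np.cos(t)+52,43-3+140*np.sin(t)+3,60,gd=0)); print((-52-140*np.cos(t)+52).round(1))
rows(w,9.18)
"
```

```text
t 6.65 grasp ch [   3.9 -153.4   58.3] a 59.9 F [-0.8 -0.8 -0.7] M [-0.59  0.21 -0.02] g 92.1 q [ 0.62  0.61 -0.02  2.   -0.67  0.85  2.45]
(array([   4. , -154.6,   59.4]), np.float64(60.0))
-139.5
-136.9
-132.4
-125.8
-117.4
-107.2
-97.3
-86.2
[{"dx": 1.09, "dy": -0.78, "dz": 0.0, "wx": 0.0, "wy": 0.0, "wz": 0.0, "fingers": 9.18}, {"dx": 2.16, "dy": -2.12, "dz": 0.0, "wx": 0.0, "wy": 0.0, "wz": 0.0, "fingers": 9.18}, {"dx": 3.38, "dy": -3.31, "dz": 0.0, "wx": 0.0, "wy": 0.0, "wz": 0.0, "fingers": 9.18}, {"dx": 4.74, "dy": -4.35, "dz": 0.0, "wx": 0.0, "wy": 0.0, "wz": 0.0, "fingers": 9.18}, {"dx": 6.21, "dy": -5.22, "dz": 0.0, "wx": 0.0, "wy": 0.0, "wz": 0.0, "fingers": 9.18}, {"dx": 7.78, "dy": -5.9, "dz": 0.0, "wx": 0.0, "wy": 0.0, "wz": 0.0, "fingers": 9.18}, {"dx": 9.18, "dy": -6.33, "dz": 0.0, "wx": 0.0, "wy": 0.0, "wz": 0.0, "fingers": 9.18}, {"dx": 10.62, "dy": -6.61, "dz": 0.0, "wx": 0.0, "wy": 0.0, "wz": 0.0, "fingers": 9.18}]
```

View pics/w6.png

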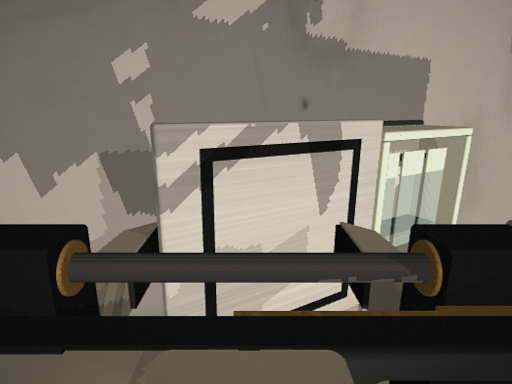

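The edge at u≈155 is now over the lower finger. I'll start levering up, first part.

Emit:
send_rows(
  deltas=[
    {"wx": 0,"wy": 0,"wz": 0,"dx": 1.09,"dy": -0.78,"dz": 0,"fingers": 9.18},
    {"wx": 0,"wy": 0,"wz": 0,"dx": 2.16,"dy": -2.12,"dz": 0,"fingers": 9.18},
    {"wx": 0,"wy": 0,"wz": 0,"dx": 3.38,"dy": -3.31,"dz": 0,"fingers": 9.18},
    {"wx": 0,"wy": 0,"wz": 0,"dx": 3.38,"dy": -3.31,"dz": 0,"fingers": 9.18},
  ],
)

```text
clock: 7.1
tool_pos: [469.0, -139.2, 89.4]
tool_rot: [-0.983, -1.273, 0.612]
force: [-2.3, -5.9, 0.8]
grip_width: 0.998
```

```bash
python3 -c "
from h import *
s=state()
c=manip.capture('wrist');cv2.imwrite('pics/w7.png',c['image'])
c=manip.capture('top');cv2.imwrite('pics/t7.png',c['image'])
"
```

```text
t 7.1 grasp ch [   5.6 -144.8  105.9] a 60.1 F [-2.3 -5.9  0.8] M [-1.71  0.59  0.02] g 91.6 q [ 0.59  0.51 -0.    2.   -0.64  0.91  2.37]
```

View pics/w7.png

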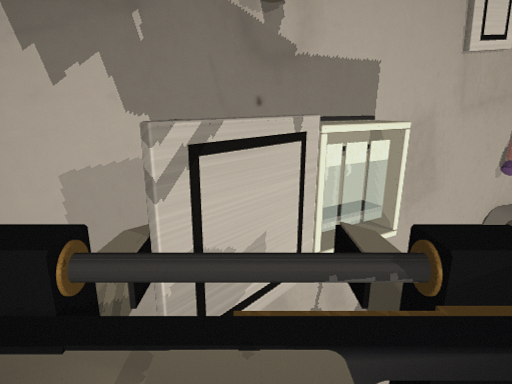

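The plate is tilting up with its far edge against the wall. Continuing.

Emit:
send_rows(
  deltas=[
    {"wx": 0,"wy": 0,"wz": 0,"dx": 1.36,"dy": -1.04,"dz": 0,"fingers": 9.18},
    {"wx": 0,"wy": 0,"wz": 0,"dx": 2.83,"dy": -1.91,"dz": 0,"fingers": 9.18},
    {"wx": 0,"wy": 0,"wz": 0,"dx": 4.4,"dy": -2.59,"dz": 0,"fingers": 9.18},
    {"wx": 0,"wy": 0,"wz": 0,"dx": 5.8,"dy": -3.02,"dz": 0,"fingers": 9.18},
    {"wx": 0,"wy": 0,"wz": 0,"dx": 7.24,"dy": -3.3,"dz": 0,"fingers": 9.18},
    {"wx": 0,"wy": 0,"wz": 0,"dx": 7.24,"dy": -3.3,"dz": 0,"fingers": 9.18},
  ],
)

```text
clock: 7.8
tool_pos: [481.0, -89.3, 153.7]
tool_rot: [-0.974, -1.277, 0.613]
force: [1.1, -0.1, -0.5]
grip_width: 0.999
```

```bash
python3 -c "
from h import *
s=state();M,p=load();print(inv(M,p))
c=manip.capture('wrist');cv2.imwrite('pics/w8.png',c['image'])
c=manip.capture('top');cv2.imwrite('pics/t8.png',c['image'])
"
```

```text
t 7.8 grasp ch [  4.4 -93.6 170.1] a 59.8 F [ 1.1 -0.1 -0.5] M [-0.73  0.14  0.01] g 91.7 q [ 0.51  0.39 -0.02  2.01 -0.62  0.98  2.23]
(array([  4. , -95.7, 169.8]), np.float64(60.0))
```

View pics/w8.png

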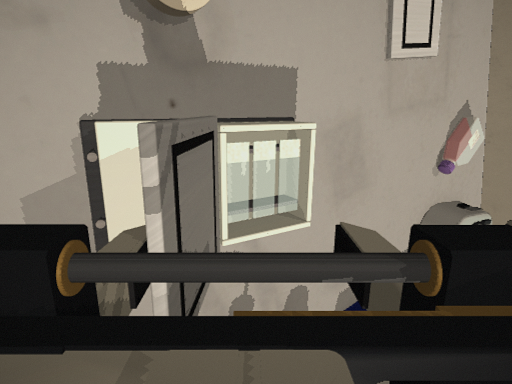

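View pics/t8.png

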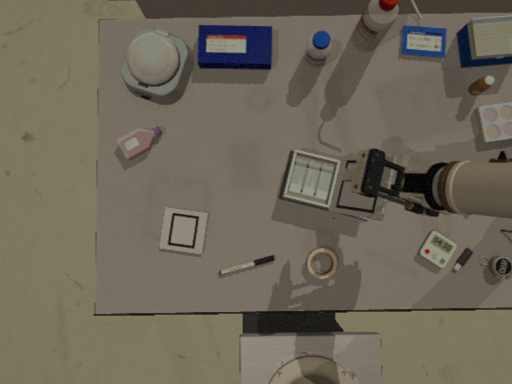

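The plate stands at about 52° on the lower finger, and the wrist view shows its edge at u≈145–160. I'll close the grip while moving back along the jaw axis.

```bash
python3 -c "
from h import *
rows([target(4,-106.5,142.5,60,gd=0)])
"
```

```text
[{"dx": -2.3, "dy": -0.08, "dz": 0.0, "wx": 0.0, "wy": 0.0, "wz": 0.0}]
```

Emit:
send_rows(
  deltas=[
    {"wx": 0,"wy": 0,"wz": 0,"dx": 0,"dy": 0,"dz": 0,"fingers": 7},
    {"wx": 0,"wy": 0,"wz": 0,"dx": -0.5,"dy": 0,"dz": 0,"fingers": 5.5},
    {"wx": 0,"wy": 0,"wz": 0,"dx": -1,"dy": 0,"dz": 0,"fingers": 4},
    {"wx": 0,"wy": 0,"wz": 0,"dx": -1.5,"dy": 0,"dz": 0,"fingers": 2.5},
    {"wx": 0,"wy": 0,"wz": 0,"dx": -2,"dy": -0.08,"dz": 0,"fingers": 1.5},
    {"wx": 0,"wy": 0,"wz": 0,"dx": -2.3,"dy": -0.08,"dz": 0,"fingers": 0.2},
    {"wx": 0,"wy": 0,"wz": 0,"dx": -2.3,"dy": -0.08,"dz": 0,"fingers": 0.2},
    {"wx": 0,"wy": 0,"wz": 0,"dx": -2.3,"dy": -0.08,"dz": 0,"fingers": 0.2},
    {"wx": 0,"wy": 0,"wz": 0,"dx": -2.3,"dy": -0.08,"dz": 0,"fingers": 0.2},
  ],
  grip_force=40,
)

```text
clock: 8.8
tool_pos: [475.0, -110.7, 141.5]
tool_rot: [-0.975, -1.274, 0.612]
force: [0.0, -0.0, 0.7]
grip_width: 0.267
```

```bash
python3 -c "
from h import *
s=state();M,p=load();print(inv(M,p))
c=manip.capture('wrist');cv2.imwrite('pics/w9.png',c['image'])
c=manip.capture('top');cv2.imwrite('pics/t9.png',c['image'])
"
```

```text
t 8.8 grasp ch [   4.1 -115.7  157.9] a 59.9 F [ 0.  -0.   0.7] M [-0.74  0.19 -0.02] g 24.5 q [ 0.54  0.41 -0.    2.01 -0.62  0.98  2.27]
(array([   4., -116.,  159.]), np.float64(60.0))
```

View pics/w9.png

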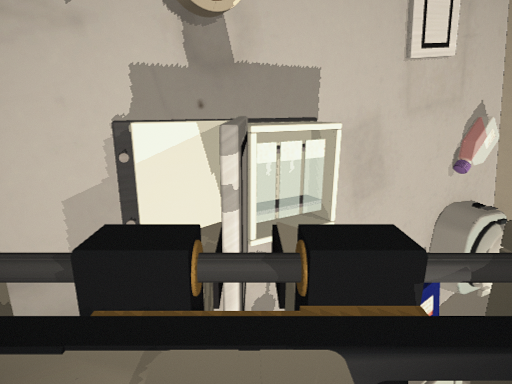

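View pics/t9.png

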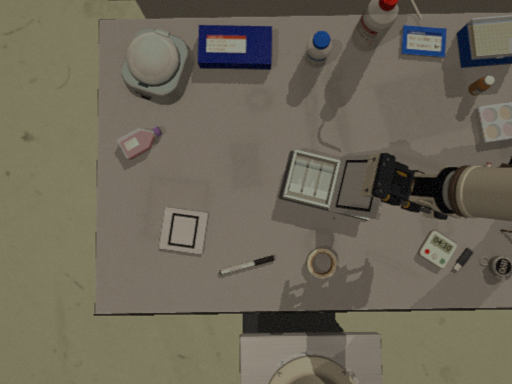

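The fingers are slow, at about 75 mm/s. The plate lies nearly aligned between them, so I'll keep closing.

Emit:
send_rows(
  deltas=[
    {"wx": 0,"wy": 0,"wz": 0,"dx": 0,"dy": 0,"dz": 0,"fingers": 0.2},
    {"wx": 0,"wy": 0,"wz": 0,"dx": 0,"dy": 0,"dz": 0,"fingers": 0.2},
    {"wx": 0,"wy": 0,"wz": 0,"dx": 0,"dy": 0,"dz": 0,"fingers": 0.2},
    {"wx": 0,"wy": 0,"wz": 0,"dx": 0,"dy": 0,"dz": 0,"fingers": 0.2},
    {"wx": 0,"wy": 0,"wz": 0,"dx": 0,"dy": 0,"dz": 0,"fingers": 0.2},
  ],
  grip_force=50,
)

```text
clock: 9.4
tool_pos: [474.5, -112.1, 140.7]
tool_rot: [-0.977, -1.272, 0.613]
force: [-0.2, -4.8, -4.9]
grip_width: 0.083
```

```bash
python3 -c "
from h import *
s=state()
c=manip.capture('wrist');cv2.imwrite('pics/w10.png',c['image'])
"
```

```text
t 9.4 grasp ch [   4.  -117.2  157.1] a 60.0 F [-0.2 -4.8 -4.9] M [-2.83  0.65  0.02] g 7.6 q [ 0.54  0.41 -0.    2.01 -0.62  0.98  2.27]
```

View pics/w10.png

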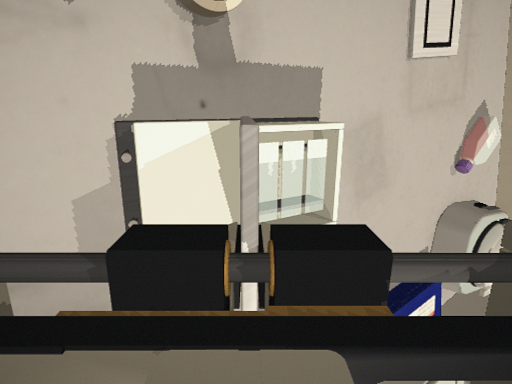

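Gripped: the opening is 7.6 mm and the plate appears edge-on at u≈249, so it lines up with the jaws. Now I'll lift it a little and turn it over while holding it.

```bash
cat >> h.py <<'E'
def hinge(x,ey,ez,a,L=135):
    t=np.radians(a);return target(x,ey-L*np.cos(t),ez+L*np.sin(t),a)
E
python3 -c "
from h import *
rows([hinge(4,-54,52,60),hinge(3,-62,78,60),hinge(3,-62,80,60)],0.2)
rows([hinge(3-i*.15,-62,80,60+6*i) for i in range(1,9)],0.2)
rows([hinge(2-i*.12,-62,80,108+6.2*i) for i in range(1,9)],0.2)
M,p=load();print(inv(M,p))
"
```

```text
[{"dx": 0.02, "dy": -1.13, "dz": 0.0, "wx": 0.0, "wy": 0.0, "wz": 0.0, "fingers": 0.2}, {"dx": 0.63, "dy": -3.79, "dz": 0.1, "wx": 0.0, "wy": 0.0, "wz": 0.0, "fingers": 0.2}, {"dx": 0.73, "dy": -3.96, "dz": 0.1, "wx": 0.0, "wy": 0.0, "wz": 0.0, "fingers": 0.2}]
[{"dx": 1.21, "dy": 0.06, "dz": 0.02, "wx": 0.0, "wy": 0.0, "wz": 0.105, "fingers": 0.2}, {"dx": 2.41, "dy": 0.26, "dz": 0.03, "wx": 0.0, "wy": 0.0, "wz": 0.21, "fingers": 0.2}, {"dx": 3.58, "dy": 0.57, "dz": 0.05, "wx": 0.0, "wy": 0.0, "wz": 0.315, "fingers": 0.2}, {"dx": 4.71, "dy": 1.01, "dz": 0.06, "wx": 0.0, "wy": 0.0, "wz": 0.419, "fingers": 0.2}, {"dx": 5.8, "dy": 1.56, "dz": 0.08, "wx": 0.0, "wy": 0.0, "wz": 0.524, "fingers": 0.2}, {"dx": 6.81, "dy": 2.22, "dz": 0.09, "wx": 0.0, "wy": 0.0, "wz": 0.629, "fingers": 0.2}, {"dx": 7.76, "dy": 2.98, "dz": 0.11, "wx": 0.0, "wy": 0.0, "wz": 0.733, "fingers": 0.2}, {"dx": 8.62, "dy": 3.84, "dz": 0.12, "wx": 0.0, "wy": 0.0, "wz": 0.838, "fingers": 0.2}]
[{"dx": 1.25, "dy": 0.07, "dz": -0.01, "wx": 0.0, "wy": 0.0, "wz": 0.108, "fingers": 0.2}, {"dx": 2.49, "dy": 0.28, "dz": 0.0, "wx": 0.0, "wy": 0.0, "wz": 0.217, "fingers": 0.2}, {"dx": 3.7, "dy": 0.61, "dz": 0.02, "wx": 0.0, "wy": 0.0, "wz": 0.325, "fingers": 0.2}, {"dx": 4.86, "dy": 1.08, "dz": 0.03, "wx": 0.0, "wy": 0.0, "wz": 0.433, "fingers": 0.2}, {"dx": 5.97, "dy": 1.66, "dz": 0.04, "wx": 0.0, "wy": 0.0, "wz": 0.541, "fingers": 0.2}, {"dx": 7.01, "dy": 2.37, "dz": 0.05, "wx": 0.0, "wy": 0.0, "wz": 0.649, "fingers": 0.2}, {"dx": 7.97, "dy": 3.18, "dz": 0.06, "wx": 0.0, "wy": 0.0, "wz": 0.758, "fingers": 0.2}, {"dx": 8.83, "dy": 4.09, "dz": 0.08, "wx": 0.0, "wy": 0.0, "wz": 0.866, "fingers": 0.2}]
(array([  1. ,  62.8, 131.4]), np.float64(157.6))
```

Emit:
send_rows(
  deltas=[
    {"wx": 0,"wy": 0,"wz": 0,"dx": 0.02,"dy": -1.13,"dz": 0,"fingers": 0.2},
    {"wx": 0,"wy": 0,"wz": 0,"dx": 0.3,"dy": -2.5,"dz": 0.05,"fingers": 0.2},
    {"wx": 0,"wy": 0,"wz": 0,"dx": 0.73,"dy": -3.96,"dz": 0.1,"fingers": 0.2},
    {"wx": 0,"wy": 0,"wz": 0,"dx": 0.73,"dy": -3.96,"dz": 0.1,"fingers": 0.2},
  ],
  grip_force=55,
)

```text
clock: 9.85
tool_pos: [471.8, -124.0, 182.1]
tool_rot: [-0.977, -1.277, 0.611]
force: [0.4, -0.2, -2.9]
grip_width: 0.08
```

```bash
python3 -c "
from h import *
s=state()
c=manip.capture('wrist');cv2.imwrite('pics/w11.png',c['image'])
c=manip.capture('top');cv2.imwrite('pics/t11.png',c['image'])
"
```

```text
t 9.85 grasp ch [   4.4 -129.5  198.5] a 59.8 F [ 0.4 -0.2 -2.9] M [-0.93  0.21 -0.06] g 7.4 q [ 0.55  0.36  0.01  1.97 -0.59  1.06  2.23]
```

View pics/w11.png

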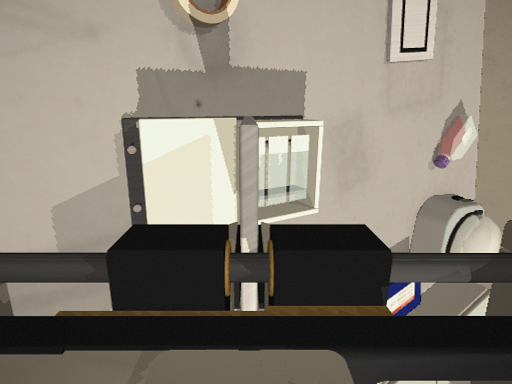

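The plate is held and off the shelf; the force reading gives about 2.7 N of weight. Now turning it over.

Emit:
send_rows(
  deltas=[
    {"wx": 0,"wy": 0,"wz": 0.105,"dx": 1.21,"dy": 0.06,"dz": 0.02,"fingers": 0.2},
    {"wx": 0,"wy": 0,"wz": 0.21,"dx": 2.41,"dy": 0.26,"dz": 0.03,"fingers": 0.2},
    {"wx": 0,"wy": 0,"wz": 0.315,"dx": 3.58,"dy": 0.57,"dz": 0.05,"fingers": 0.2},
    {"wx": 0,"wy": 0,"wz": 0.419,"dx": 4.71,"dy": 1.01,"dz": 0.06,"fingers": 0.2},
    {"wx": 0,"wy": 0,"wz": 0.524,"dx": 5.8,"dy": 1.56,"dz": 0.08,"fingers": 0.2},
    {"wx": 0,"wy": 0,"wz": 0.629,"dx": 6.81,"dy": 2.22,"dz": 0.09,"fingers": 0.2},
    {"wx": 0,"wy": 0,"wz": 0.733,"dx": 7.76,"dy": 2.98,"dz": 0.11,"fingers": 0.2},
    {"wx": 0,"wy": 0,"wz": 0.838,"dx": 8.62,"dy": 3.84,"dz": 0.12,"fingers": 0.2},
    {"wx": 0,"wy": 0,"wz": 0.838,"dx": 8.62,"dy": 3.84,"dz": 0.12,"fingers": 0.2},
  ],
)

```text
clock: 10.85
tool_pos: [493.3, -25.0, 187.2]
tool_rot: [-1.504, -0.83, 1.256]
force: [0.6, 1.8, -3.7]
grip_width: 0.082
```

Emit:
send_rows(
  deltas=[
    {"wx": 0,"wy": 0,"wz": 0.108,"dx": 1.25,"dy": 0.07,"dz": -0.01,"fingers": 0.2},
    {"wx": 0,"wy": 0,"wz": 0.217,"dx": 2.49,"dy": 0.28,"dz": 0,"fingers": 0.2},
    {"wx": 0,"wy": 0,"wz": 0.325,"dx": 3.7,"dy": 0.61,"dz": 0.02,"fingers": 0.2},
    {"wx": 0,"wy": 0,"wz": 0.433,"dx": 4.86,"dy": 1.08,"dz": 0.03,"fingers": 0.2},
    {"wx": 0,"wy": 0,"wz": 0.541,"dx": 5.97,"dy": 1.66,"dz": 0.04,"fingers": 0.2},
    {"wx": 0,"wy": 0,"wz": 0.649,"dx": 7.01,"dy": 2.37,"dz": 0.05,"fingers": 0.2},
    {"wx": 0,"wy": 0,"wz": 0.758,"dx": 7.97,"dy": 3.18,"dz": 0.06,"fingers": 0.2},
    {"wx": 0,"wy": 0,"wz": 0.866,"dx": 8.83,"dy": 4.09,"dz": 0.08,"fingers": 0.2},
    {"wx": 0,"wy": 0,"wz": 0.866,"dx": 8.83,"dy": 4.09,"dz": 0.08,"fingers": 0.2},
    {"wx": 0,"wy": 0,"wz": 0.866,"dx": 8.83,"dy": 4.09,"dz": 0.08,"fingers": 0.2},
  ],
)

```text
clock: 11.85
tool_pos: [510.1, 36.4, 121.5]
tool_rot: [-1.94, -0.127, 1.848]
force: [-0.3, -0.1, -1.0]
grip_width: 0.082
```

```bash
python3 -c "
from h import *
s=state();M,p=load();print(inv(M,p))
for n in ('wrist','side','top'):
  c=manip.capture(n);im=c['image']
  if n=='side': im=cv2.resize(im[150:320,200:380],None,fx=3,fy=3)
  if n=='top': im=cv2.resize(im[110:250,220:440],None,fx=3,fy=3)
  cv2.imwrite('pics/%s12.png'%n,im)
"
```

```text
t 11.85 grasp ch [1.000e-01 6.250e+01 1.287e+02] a 157.5 F [-0.3 -0.1 -1. ] M [ 1.53 -0.43  0.05] g 7.5 q [-0.64  0.96  0.09  1.54  0.62  1.65  0.46]
(array([  1. ,  62.8, 131.4]), np.float64(157.6))
```

View pics/wrist12.png

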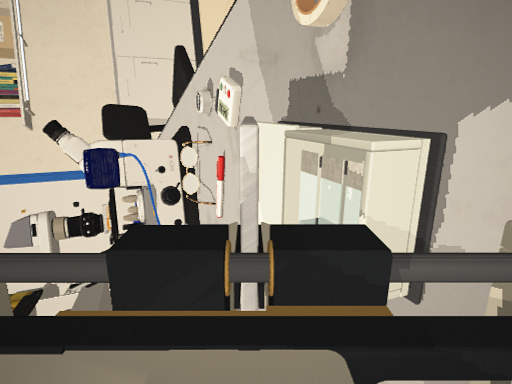

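View pics/side12.png

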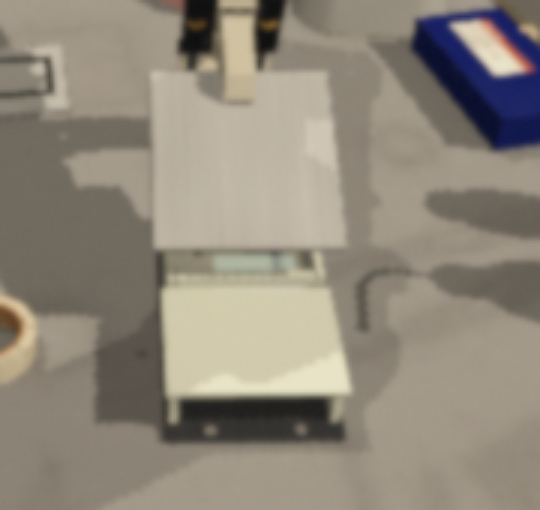

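View pics/top12.png

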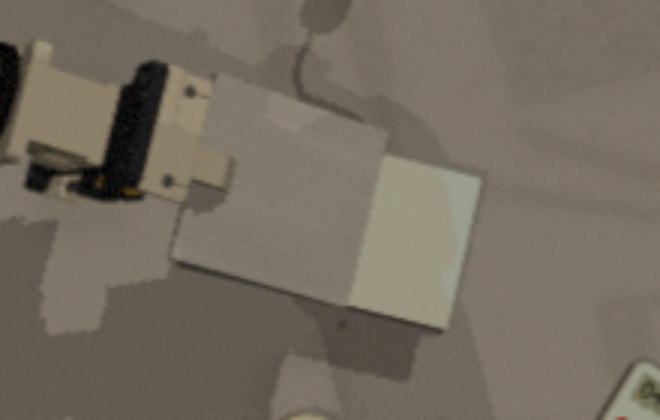

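The cover is turned over at 22° from flat, outer face up and still held. In the top crop, its shelf-side edge runs from (387,135) to (347,305). I'll check where that edge is.

```bash
python3 -c "
from h import *
c=manip.capture('top')
for p,z in [((387,135),81),((347,305),81),((215,77),133),((173,262),133),((484,177),40),((443,330),40)]:
  w=onz(c,((p[0]+.5)/3-.5+220,(p[1]+.5)/3-.5+110),z); print(p,(RC.T@(w-CH)).round(1))
c=manip.capture('side')
for p,z in [((155,248),77),((346,245),77),((151,72),132),((327,72),132),((162,290),50),((325,283),50),((163,392),40),((350,392),40)]:
  w=onz(c,((p[0]+.5)/3-.5+200,(p[1]+.5)/3-.5+150),z); print('side',p,(RC.T@(w-CH)).round(1))
"
```

```text
(387, 135) [ 64.8 -58.6  81. ]
(347, 305) [-59.4 -58.6  81. ]
(215, 77) [ 63.8  71.1 133. ]
(173, 262) [-63.3  68.8 133. ]
(484, 177) [  60.4 -142.9   40. ]
(443, 330) [ -57.3 -138.5   40. ]
side (155, 248) [-60.9 -53.4  77. ]
side (346, 245) [ 66.5 -51.7  77. ]
side (151, 72) [-61.1  73.6 132. ]
side (327, 72) [ 66.8  73.5 132. ]
side (162, 290) [-56.1 -65.1  50. ]
side (325, 283) [ 54.1 -59.8  50. ]
side (163, 392) [ -57.9 -143.7   40. ]
side (350, 392) [  57.9 -145.5   40. ]
```

```bash
python3 -c "
from h import *
rows([target(-0.5,52.8,107,157.5)],0.2)
rows([target(-0.5,52.8,100,157.5)],0.2)
"
```

```text
[{"dx": 1.88, "dy": 1.85, "dz": 0.15, "wx": 0.0, "wy": 0.0, "wz": -0.002, "fingers": 0.2}]
[{"dx": 0.65, "dy": 0.27, "dz": 0.0, "wx": 0.0, "wy": 0.0, "wz": 0.0, "fingers": 0.2}]
```

Emit:
send_rows(
  deltas=[
    {"wx": 0,"wy": 0,"wz": 0,"dx": 0.6,"dy": 0.6,"dz": 0.05,"fingers": 0.2},
    {"wx": 0,"wy": 0,"wz": 0,"dx": 1.2,"dy": 1.2,"dz": 0.1,"fingers": 0.2},
    {"wx": 0,"wy": 0,"wz": -0.002,"dx": 1.88,"dy": 1.85,"dz": 0.15,"fingers": 0.2},
    {"wx": 0,"wy": 0,"wz": -0.002,"dx": 1.88,"dy": 1.85,"dz": 0.15,"fingers": 0.2},
    {"wx": 0,"wy": 0,"wz": -0.002,"dx": 1.88,"dy": 1.85,"dz": 0.15,"fingers": 0.2},
  ],
)

```text
clock: 12.6
tool_pos: [506.9, 27.1, 98.4]
tool_rot: [-1.943, -0.128, 1.845]
force: [1.0, 0.0, -2.1]
grip_width: 0.082
```

```bash
python3 -c "
from h import *
s=state()
for n in ('side','top'):
  c=manip.capture(n);im=c['image']
  if n=='side': im=cv2.resize(im[150:320,200:380],None,fx=3,fy=3)
  if n=='top': im=cv2.resize(im[110:250,220:440],None,fx=3,fy=3)
  cv2.imwrite('pics/%s13.png'%n,im)
"
```

```text
t 12.6 grasp ch [ -0.7  52.7 105.7] a 157.4 F [ 1.   0.  -2.1] M [ 1.6  -0.44 -0.03] g 7.5 q [-0.63  0.99  0.09  1.55  0.62  1.61  0.43]
```

View pics/side13.png

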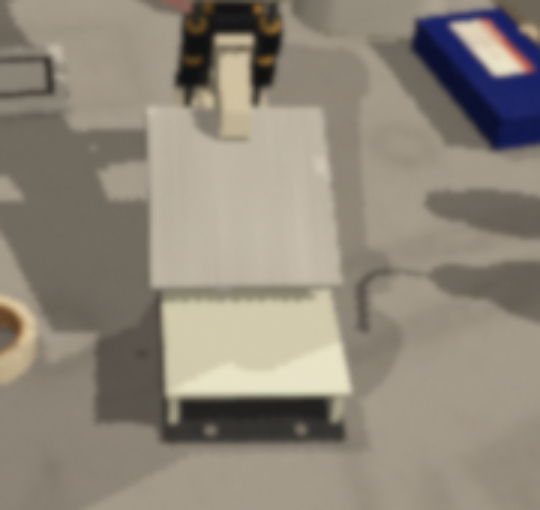

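View pics/top13.png

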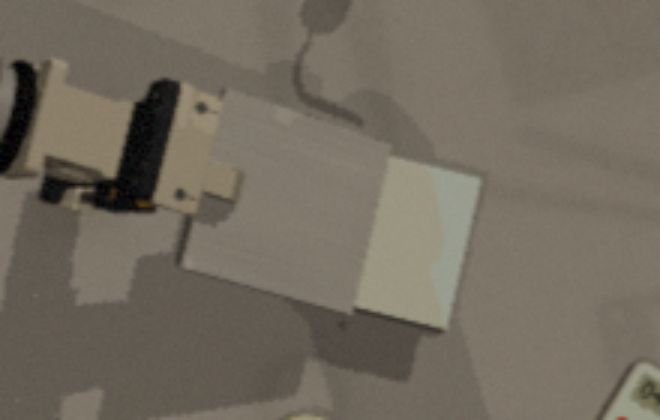

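Emit:
send_rows(
  deltas=[
    {"wx": 0,"wy": 0,"wz": 0,"dx": 0.3,"dy": 0.12,"dz": 0,"fingers": 0.2},
    {"wx": 0,"wy": 0,"wz": 0,"dx": 0.65,"dy": 0.27,"dz": 0,"fingers": 0.2},
    {"wx": 0,"wy": 0,"wz": 0,"dx": 0.65,"dy": 0.27,"dz": 0,"fingers": 0.2},
  ],
)

```text
clock: 13.0
tool_pos: [507.0, 27.5, 91.1]
tool_rot: [-1.943, -0.129, 1.844]
force: [0.4, 0.3, -2.1]
grip_width: 0.084
```

Emit:
send_rows(
  deltas=[
    {"wx": 0,"wy": 0,"wz": 0,"dx": 0.19,"dy": 0.08,"dz": 0,"fingers": 0.2},
    {"wx": 0,"wy": 0,"wz": 0,"dx": 0.19,"dy": 0.08,"dz": 0,"fingers": 0.2},
  ],
)

```text
clock: 13.2
tool_pos: [507.2, 27.2, 89.9]
tool_rot: [-1.944, -0.128, 1.844]
force: [0.3, 0.1, -1.2]
grip_width: 0.084
```

```bash
python3 -c "
from h import *
s=state()
c=manip.capture('side');im=c['image']
cv2.imwrite('pics/side14.png',cv2.resize(im[150:320,200:380],None,fx=3,fy=3))
c=manip.capture('wrist');cv2.imwrite('pics/w14.png',c['image'])
"
```

```text
t 13.2 grasp ch [-0.4 52.8 97.2] a 157.4 F [ 0.3  0.1 -1.2] M [ 1.27 -0.37 -0.06] g 7.7 q [-0.63  1.    0.09  1.55  0.62  1.6   0.43]
```

View pics/side14.png

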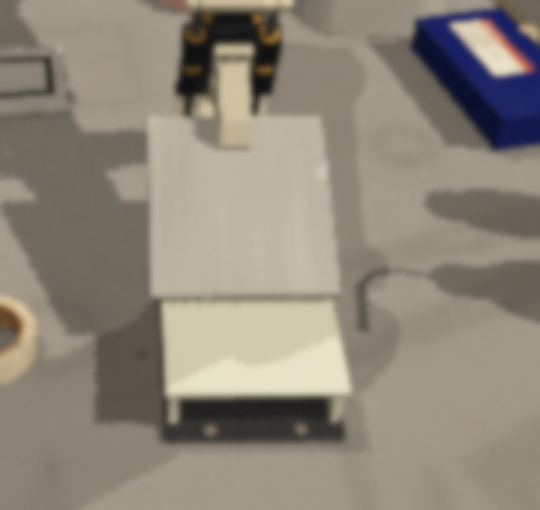

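View pics/w14.png

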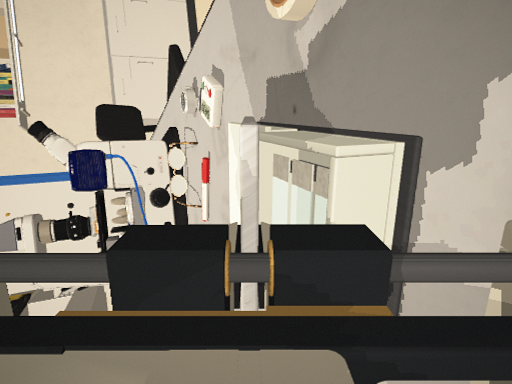

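The drop in moment shows the cover touching the rim. I'll press down slightly more, then open slowly so the lower finger eases the free edge down.

Emit:
send_rows(
  deltas=[
    {"wx": 0,"wy": 0,"wz": 0,"dx": 0.15,"dy": 0.06,"dz": 0,"fingers": 0.2},
    {"wx": 0,"wy": 0,"wz": 0,"dx": 0.15,"dy": 0.06,"dz": 0,"fingers": 0.2},
  ],
)

```text
clock: 13.5
tool_pos: [507.2, 27.0, 89.1]
tool_rot: [-1.945, -0.127, 1.844]
force: [1.0, -0.8, 3.2]
grip_width: 0.081
```

Emit:
send_rows(
  deltas=[
    {"wx": 0,"wy": 0,"wz": 0,"dx": 0,"dy": 0,"dz": 0,"fingers": 1.5},
    {"wx": 0,"wy": 0,"wz": 0,"dx": 0,"dy": 0,"dz": 0,"fingers": 2},
    {"wx": 0,"wy": 0,"wz": 0,"dx": 0,"dy": 0,"dz": 0,"fingers": 2.5},
    {"wx": 0,"wy": 0,"wz": 0,"dx": 0,"dy": 0,"dz": 0,"fingers": 3},
    {"wx": 0,"wy": 0,"wz": 0,"dx": 0,"dy": 0,"dz": 0,"fingers": 3.5},
    {"wx": 0,"wy": 0,"wz": 0,"dx": 0,"dy": 0,"dz": 0,"fingers": 4},
    {"wx": 0,"wy": 0,"wz": 0,"dx": 0,"dy": 0,"dz": 0,"fingers": 4.5},
    {"wx": 0,"wy": 0,"wz": 0,"dx": 0,"dy": 0,"dz": 0,"fingers": 5},
    {"wx": 0,"wy": 0,"wz": 0,"dx": 0,"dy": 0,"dz": 0,"fingers": 5},
  ],
)

```text
clock: 14.4
tool_pos: [507.2, 27.5, 88.0]
tool_rot: [-1.943, -0.13, 1.843]
force: [-0.2, -0.3, -2.1]
grip_width: 0.538
```

```bash
python3 -c "
from h import *
s=state()
c=manip.capture('side');im=c['image']
cv2.imwrite('pics/side15.png',cv2.resize(im[150:320,200:380],None,fx=3,fy=3))
c=manip.capture('wrist');cv2.imwrite('pics/w15.png',c['image'])
"
```

```text
t 14.4 grasp ch [-0.5 53.1 95.3] a 157.4 F [-0.2 -0.3 -2.1] M [ 1.19 -0.33 -0.  ] g 49.4 q [-0.63  1.01  0.09  1.55  0.62  1.6   0.43]
```

View pics/side15.png

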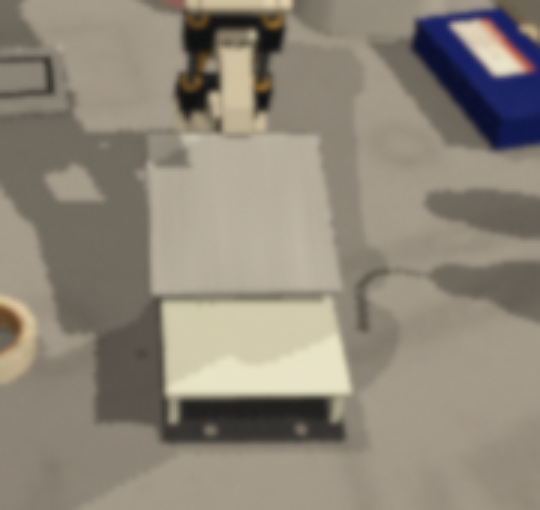

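View pics/w15.png

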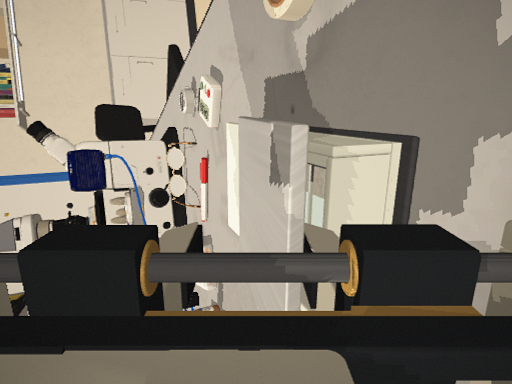

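The free edge rests on the lower finger at about 12°. I'll open a bit more, then withdraw along the fingers so the edge drops only a few degrees.

Emit:
send_rows(
  deltas=[
    {"wx": 0,"wy": 0,"wz": 0,"dx": 0,"dy": 0,"dz": 0,"fingers": 5.8},
    {"wx": 0,"wy": 0,"wz": 0,"dx": 0,"dy": 0,"dz": 0,"fingers": 6.5},
    {"wx": 0,"wy": 0,"wz": 0,"dx": 0,"dy": 0,"dz": 0,"fingers": 6.5},
    {"wx": 0,"wy": 0,"wz": 0,"dx": 0,"dy": -5,"dz": 0,"fingers": 6.5},
    {"wx": 0,"wy": 0,"wz": 0,"dx": 0,"dy": -8,"dz": 0,"fingers": 6.5},
    {"wx": 0,"wy": 0,"wz": 0,"dx": 0,"dy": -8,"dz": 0,"fingers": 6.5},
  ],
)

```text
clock: 15.1
tool_pos: [527.8, 104.1, 119.6]
tool_rot: [-1.944, -0.14, 1.841]
force: [0.6, -0.4, 0.1]
grip_width: 0.711
```

```bash
python3 -c "
from h import *
s=state()
for n in ('side','top'):
  c=manip.capture(n);im=c['image']
  if n=='side': im=cv2.resize(im[150:320,200:380],None,fx=3,fy=3)
  if n=='top': im=cv2.resize(im[110:250,220:440],None,fx=3,fy=3)
  cv2.imwrite('pics/%s16.png'%n,im)
c=manip.capture('wrist');cv2.imwrite('pics/w16.png',c['image'])
"
```

```text
t 15.1 grasp ch [ -0.6 132.4 127. ] a 157.0 F [ 0.6 -0.4  0.1] M [ 1.07 -0.28  0.02] g 65.3 q [-0.69  1.02  0.07  1.39  0.58  1.74  0.47]
```

View pics/side16.png

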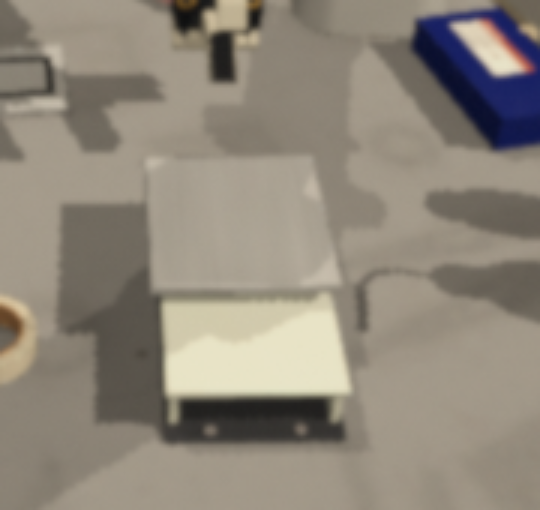

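View pics/top16.png

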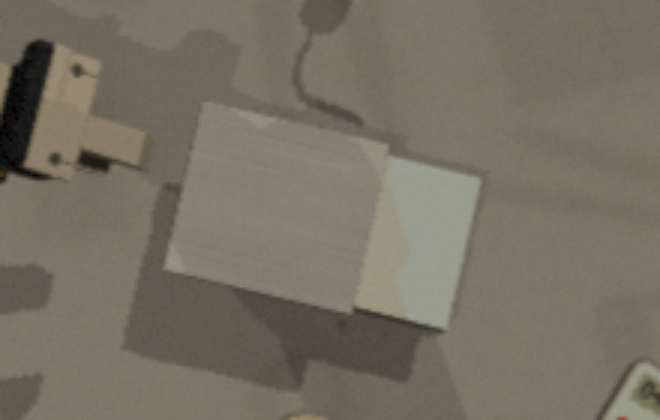

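View pics/w16.png

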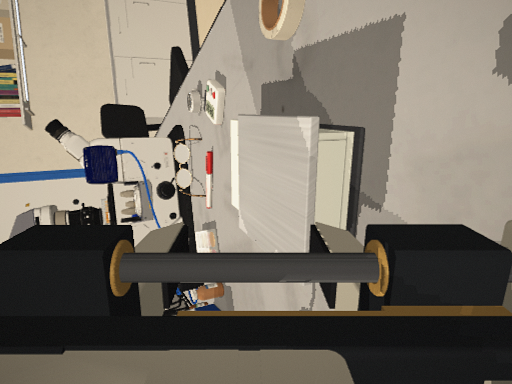

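The cover is free and looks flat. The top crop has its corners at about (206,102), (389,146), (354,313) and (165,270). I'll move the arm clear first, then measure.

Emit:
send_rows(
  deltas=[
    {"wx": 0,"wy": 0,"wz": 0,"dx": 0,"dy": -5,"dz": 0,"fingers": 6.5},
    {"wx": 0,"wy": 0,"wz": 0,"dx": -5,"dy": -9,"dz": 0,"fingers": 6.5},
    {"wx": 0,"wy": 0,"wz": 0,"dx": -8,"dy": -9,"dz": 0,"fingers": 6.5},
    {"wx": 0,"wy": 0,"wz": 0,"dx": -8,"dy": -9,"dz": 0,"fingers": 6.5},
    {"wx": 0,"wy": 0,"wz": 0,"dx": -8,"dy": -9,"dz": 0,"fingers": 6.5},
  ],
)

```text
clock: 15.75
tool_pos: [540.1, 147.8, 228.2]
tool_rot: [-1.944, -0.128, 1.841]
force: [-0.2, 0.7, -0.9]
grip_width: 0.71
```

Run:
```python
from h import *
s=state()
for n,(x0,x1,y0,y1) in (('side',(235,345,185,305)),('top',(260,400,130,230))):
  c=manip.capture(n);im=c['image'][y0:y1,x0:x1]
  cv2.imwrite('pics/%s17.png'%n,cv2.resize(im,None,fx=5,fy=5,interpolation=cv2.INTER_CUBIC))
```

```text
t 15.75 grasp ch [1.000e-01 1.778e+02 2.355e+02] a 157.4 F [-0.2  0.7 -0.9] M [ 1.05 -0.24 -0.01] g 65.2 q [-0.72  0.93  0.08  1.28  0.59  1.93  0.56]
```

View pics/side17.png

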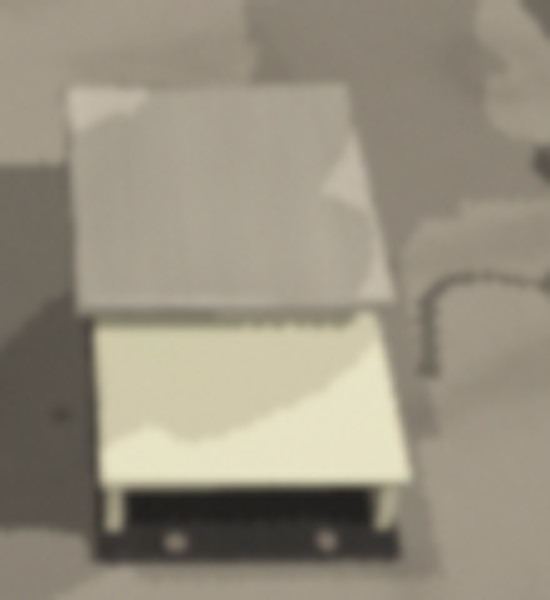

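View pics/top17.png

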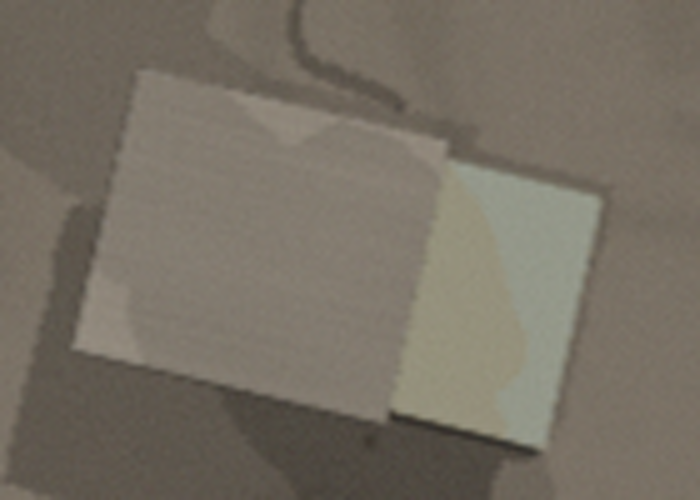

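Run:
```python
from h import *
for n,off,P,S in (("top",(260,130),[(138,70),(448,145),(386,424),(74,350)],[(603,195),(545,453)]),("side",(235,185),[(68,89),(346,85),(392,298),(80,301)],[(101,484),(411,482)])):
    c=manip.capture(n);f=lambda p,z:RC.T@(onz(c,((p[0]+.5)/5-.5+off[0],(p[1]+.5)/5-.5+off[1]),z)-CH)
    W=np.array([f(p,58) for p in P]);print(n,"cover centre",W.mean(0).round(1),"\n",W.round(1)[:,:2])
    V=np.array([f(p,40) for p in S]);print("shelf end (expect x +-58, y -144)",V.round(1)[:,:2],V.mean(0).round(1))
c=manip.capture("top");print("spare",onz(c,(184,231),8).round(1))
cv2.imwrite("pics/t18.png",c["image"])
```

```text
top cover centre [-1.4  2.8 58. ] 
 [[ 61.2  73.3]
 [ 61.6 -65.9]
 [-63.4 -67.3]
 [-64.9  71.2]]
shelf end (expect x +-58, y -144) [[  60.2 -141.1]
 [ -57.7 -141.5]] [   1.2 -141.3   40. ]
side cover centre [-0.4 -0.2 58. ] 
 [[-64.1  67.4]
 [ 62.9  69.6]
 [ 61.9 -68.7]
 [-62.5 -68.9]]
shelf end (expect x +-58, y -144) [[ -56.6 -146.2]
 [  58.5 -147. ]] [   1.  -146.6   40. ]
spare [388.7 284.2   8. ]
```

View pics/t18.png

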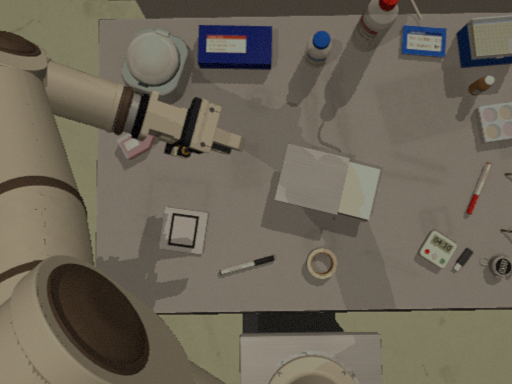

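The two views put the cover centre within about 3 mm of the chamber centre and square to it. The spare cover at (184,231) hasn't moved, and the arm is clear. Handing in.

```bash
python3 -c "
from cell import manip
print(manip.job_done())"
```

```text
the job is handed in; nothing more can be done
None
```

The large cover now lies flat over the whole chamber opening, seal side down. I handed the job in after about 16 s on the robot's clock; the hand-in reports no verdict.

- **Turning it over:** I levered the free edge up with one finger until the plate leaned on the chamber wall at about 52°. There I gripped it and lifted it slightly clear of the shelf. I held it through upright down to about 22° from flat, with its far side on the rim. Opening the jaws slowly then eased it down further, and it dropped only the last few degrees (about 8° by my estimate).
- **Position:** The cover's centre relative to the chamber centre is about x −1 mm, y +3 mm in the top view and x 0, y 0 in the side view. Using the shelf end as reference instead, it is x −1 to −3 mm and y 0 to +2 mm. It is square to within about 1°.
- **Flatness:** The outer face is up, and the corner positions fit a plate lying flat at rim height.
- **Other checks:** The spare cover's spot in the top view is unchanged. The gripper is clear and reads near-zero force.
- **Disagreements:** The two views differ by about 3 mm in y, slightly more than the stated 2 mm camera calibration. That is well inside the 20 mm allowed. No check failed.

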